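Find the rocking tub lid and press it home

TASK

Before these four glaze tubs are put away, find the one whose lid is not snapped on: press with a fingertip near the ends of the lids until you find the one that rocks like a see-saw, then press that lid down in its middle until it is fully home and no longer rocks. Only touch and press: lift nothing, keep the tubs standing where they are and leave everything else on the table alone.

Things in the scene. Friction and masses are not known exactly. Their poses are not given: they have to be found in the camera images.
- tub_a: one of four identical glaze tubs, off-white, loose, upright, about 0.65 kg, with a pale grey press-on lid 122 mm long (tub x axis) and 86 mm wide (y). Origin: centre of the underside, on the table. A seated lid's flat top panel (100 x 64 mm) is 62.5 mm up, the loose lid's 67 mm. A tab in the middle of each long side of the lid snaps under a lug of the tub. The one with the loose lid may stand in any of the four places
- tub_b: as tub_a: same size, lid and axes
- tub_c: as tub_a: same size, lid and axes
- tub_d: as tub_a: same size, lid and axes
- rock_a (a joint): see-saw angle of tub_a's lid about tub y (rad), 0 at the start; + is its +x end down. A seated lid does not rock. The loose one, its tabs resting on the lugs, does: about 3 N at 40 mm from the middle tips that end down about 3 mm (0.07 to 0.08 rad) onto the tub's rim and the other end up as much; it stays so when let go. Under 25 N there does not seat it
- lid_a (a joint): how far tub_a's lid has sunk since the start (m). All read 0 at the start. A seated lid cannot sink; the loose one sinks 4.5 mm and stays there when pressed straight down with about 12 to 20 N within 10 mm of its middle, and is then level and fully home at 0.0045
- rock_b (a joint): as rock_a, for the lid of tub_b
- lid_b (a joint): as lid_a, for the lid of tub_b
- rock_c (a joint): as rock_a, for the lid of tub_c
- lid_c (a joint): as lid_a, for the lid of tub_c
- rock_d (a joint): as rock_a, for the lid of tub_d
- lid_d (a joint): as lid_a, for the lid of tub_d
- bottle: bystander: small glaze bottle, 42 mm wide, 95 mm tall, origin under its centre
- cup: bystander: unglazed cup, 68 mm wide, 62 mm tall, origin under its centre
- test_tiles: bystander: pile of three 70 mm test tiles, 21 mm high, origin under its centre
- brush: bystander: glaze brush 180 mm long, lying along its x axis, origin on the table near its middle
- bowl: bystander: pale green bowl, 86 mm wide, 48 mm tall, origin under its centre
- pigment_jar: bystander: small closed jar, 56 mm wide, 60 mm tall, origin under its centre
Mind the look-alikes: they are no part of the job. Leave any pink or yellow look-alike of the tub_c alone.

How it is judged (in metres and radians):
On the way, in this order (a step that is already met when the one before it is completed fails the run):
1. the loose lid is rocked by pressing it off-centre with the fingers (tipped more than 0.045 rad) (((contact force between the fingers and tub_a above 0.5 N and (value of joint rock_a above 0.045 rad or value of joint rock_a below -0.045 rad)) or (contact force between the fingers and tub_b above 0.5 N and (value of joint rock_b above 0.045 rad or value of joint rock_b below -0.045 rad)) or (contact force between the fingers and tub_c above 0.5 N and (value of joint rock_c above 0.045 rad or value of joint rock_c below -0.045 rad)) or (contact force between the fingers and tub_d above 0.5 N and (value of joint rock_d above 0.045 rad or value of joint rock_d below -0.045 rad)))), for 0.05 s.
2. the loose lid is pressed home (sunk at least 3.3 of its 4.5 mm and level) (((value of joint lid_a above 0.0033 m and value of joint rock_a between -0.03 and 0.03 rad) or (value of joint lid_b above 0.0033 m and value of joint rock_b between -0.03 and 0.03 rad) or (value of joint lid_c above 0.0033 m and value of joint rock_c between -0.03 and 0.03 rad) or (value of joint lid_d above 0.0033 m and value of joint rock_d between -0.03 and 0.03 rad))), for 0.2 s.
At the end, for the whole second after the job is handed in: The loose lid has sunk at least 3.3 mm of its 4.5 mm and is level within 0.03 rad; all four tubs stand upright (within 0.05 rad), at rest, within 25 mm of their first places; bottle, cup, tiles, brush, bowl and small jar within 15 mm of theirs (((value of joint lid_a above 0.0033 m and value of joint rock_a between -0.03 and 0.03 rad) or (value of joint lid_b above 0.0033 m and value of joint rock_b between -0.03 and 0.03 rad) or (value of joint lid_c above 0.0033 m and value of joint rock_c between -0.03 and 0.03 rad) or (value of joint lid_d above 0.0033 m and value of joint rock_d between -0.03 and 0.03 rad)) and distance of each of tub_a, tub_b, tub_c, tub_d from where it was at the start of the episode below 0.025 m and angle between each of tub_a, tub_b, tub_c, tub_d's own z axis and vertical below 0.05 rad and linear speed of each of tub_a, tub_b, tub_c, tub_d below 0.01 m/s and distance of each of bottle, cup, test_tiles, brush, bowl, pigment_jar from where it was at the start of the episode below 0.015 m); the robot touches nothing.
It fails at once if a tub is lifted off the table (height (world z) of any of tub_a, tub_b, tub_c, tub_d above 0.01 m).
It fails at once if a tub is tipped or pushed more than 25 mm from its place (angle between any of tub_a, tub_b, tub_c, tub_d's own z axis and vertical above 0.15 rad or distance of any of tub_a, tub_b, tub_c, tub_d from where it was at the start of the episode above 0.025 m).
It fails at once if one of the other things (bottle, cup, tiles, brush, bowl, small jar) is moved more than 15 mm (distance of any of bottle, cup, test_tiles, brush, bowl, pigment_jar from where it was at the start of the episode above 0.015 m).
It also fails if it takes over 61 s, if anything falls off the work surface, if the arm or the gripper's body presses on something with over 40 N, if the wrist force passes 120 N, or if a joint passes its speed limit or range.

ROBOT

A 6-joint arm with a two-finger parallel gripper is mounted at the origin on the work surface. World frame = base frame: x ahead of the robot, y to its left, z up, the work surface at z = 0. Lengths are in mm, angles in rad, forces in N, time in s.
With the tool pointing down it reaches from about 275 to 825 mm from the base axis. Payload 4.9 kg.
Tool frame: the origin (TCP) lies at the very end of the fingers, on their centre line; the grasp point (between the pads) lies 19 mm behind it; z points along the fingers, y is the direction in which the jaws open and shut (so a half turn about z gives the same grasp; the last joint's range is limited). The gripper opens to 85 mm and grips with 20 to 120 N. Pads are 22 mm wide; open, the fingers measure 114 mm over their backs; the gripper's body (76 mm by 85 mm) begins 54 mm behind the grasp point. The pads swing forward as they close: fully open they stand 13 mm farther back than shut.
Start: joints at [-1.403, 0.326, -0.193, 1.052, 0, 1.437], TCP at [163.493, -525.156, 231.281] pointing down, gripper open.
Joint ranges: [-2.65, 2.65], [-0.97, 1.79], [-1.3, 1.35], [-1.93, 2.1], [-1.47, 1.37], [-3.14, 3.14]. Speed limits (rad/s): [2.57, 2.57, 3.14, 3.14, 3.14, 3.14].

INTERFACE

Orientations are given as [roll, pitch, yaw] about the fixed x, y, z axes, in that order (R = Rz(yaw) Ry(pitch) Rx(roll)).
In Python, from bench import bot, solve_ik, imaging gives the robot as it stands. Calls block until the motion is done:
- bot.move_ptp(position, orientation): joint-space move of the TCP to a pose.
- bot.movel(position, rot=None, max_speed=150, threshold=None): straight line of the TCP; rot=None keeps the orientation; max_speed is the mean speed in mm/s. With threshold (N) it stops when the force on the tool has changed by that much, and returns True; else False.
- bot.move_j(angles): joint-space move.
- bot.grip(opening, effort=None): opening from 0.0 (shut) to 1.0 (fully open); effort is the grip in N (None keeps the last); returns when the fingers have stopped.
- bot.dwell(seconds).
- solve_ik(position, orientation): joint angles nearest the present ones, or None.
- bot.get_state(): the state.
- imaging.capture(name): name is "side" or "top"; returns the picture (480x640x3 uint8, blue, green, red); there is no depth.
- imaging.camera_model(name): a dict with "K" (3x3 intrinsics, pixels), "position" and "rotation" of the camera in the world. Camera axes: x right, y up, looking along -z (the intrinsics and any distortion apply to the point x, -y, -z); pixel columns grow to the right and rows downward; lengths in mm; the calibration is good to about 2 mm. A picture is of the moment at which its call begins. camera_model takes no time and is no camera call.
A pose or a line that the arm cannot do raises bot.IKError and nothing moves.
- bot.sign_off(): hands the job in, once; it reports no verdict.
The state is a dict: "t": time; "qpos": joint angles; "joint_velocities": joint speeds; "effort": joint torques, N m; "tcp_pos": TCP position; "orientation": TCP orientation; "contact_force": force on the tool from outside, world axes, zero at the start; "wrist_torque": the same for the moment, N m; "opening": opening from 0.0 (shut) to 1.0 (fully open).
Only numpy, scipy, OpenCV 4.12 (cv2) and the standard library are available. Lean on these libraries where they do the work, as an engineer would, in place of code of your own. Each camera call takes 0.05 s, during which the arm holds its last target.

## Working session

There is one attempt and no reset: what is moved stays moved. The work goes in short steps, each a Python script; the robot and the scene stay as the last script left them, time stands still between calls to the robot, and variables do not carry over. Pictures are saved under pics/ and viewed, and the job is handed in when it is done.

```bash
mkdir -p pics; ls; python3 - <<'E'
from bench import bot, solve_ik, imaging
import cv2
for n in("top","side"):
    cv2.imwrite(f"pics/{n}0.png",imaging.capture(n)); print(imaging.camera_model(n))
s=bot.get_state();print(s)
E
```

```text
pics
{'K': array([[607.76469681,   0.        , 320.39185423],
       [  0.        , 607.76469681, 240.0858037 ],
       [  0.        ,   0.        ,   1.        ]]), 'position': array([ 322.78480363,   -3.61346871, 1455.96839637]), 'rotation': array([ 1.47141510e-01, -5.43425983e-04, -1.59439439e+00])}
{'K': array([[434.0959331 ,   0.        , 318.05005458],
       [  0.        , 434.0959331 , 237.5988198 ],
       [  0.        ,   0.        ,   1.        ]]), 'position': array([ 79.99882154, 682.15634188, 635.17486544]), 'rotation': array([ 0.96360759,  0.01800594, -2.62073726])}
{'t': 0.1, 'qpos': array([-1.40322329e+00,  3.26883428e-01, -1.93513181e-01,  1.05198848e+00,
       -1.93324626e-05,  1.43659696e+00]), 'joint_velocities': array([ 0.00012578, -0.00128447,  0.00261355, -0.00165927,  0.00136667,
        0.00098481]), 'effort': array([ 1.43547786e-03, -4.44238508e+01,  2.63038158e+01,  7.81025039e-03,
       -1.24035209e-04,  8.17355410e-07]), 'tcp_pos': array([ 163.38287471, -524.6130889 ,  230.56157207]), 'orientation': array([-3.14001559e+00, -1.93412366e-04,  3.01772264e-01]), 'contact_force': array([ 0.06175263, -0.67234423, -0.68791102]), 'wrist_torque': array([-0.02243626,  0.00699805, -0.01204423]), 'opening': 0.9980269624155882}
```

View pics/top0.png

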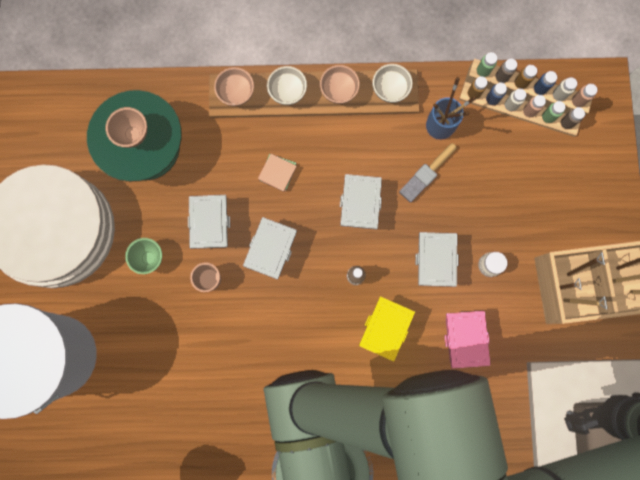

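View pics/side0.png

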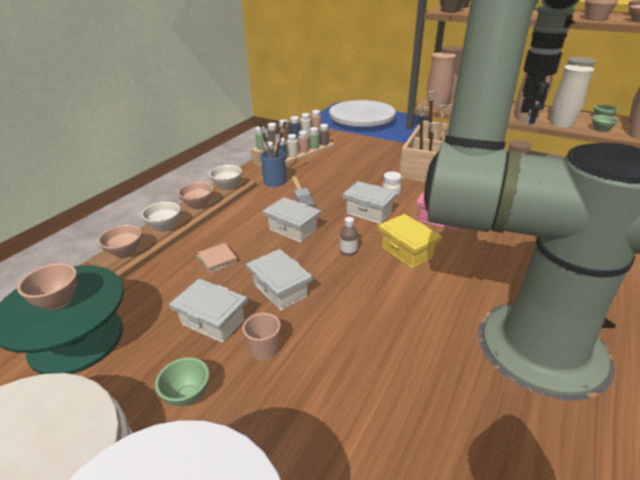

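Candidates in the top picture are four off-white tubs with grey lids at (208,222), (270,248), (361,202) and (438,259). The yellow (387,328) and pink (468,339) boxes are look-alikes, so I leave them alone. Next I crop in closer.

```bash
python3 - <<'E'
import cv2
i=cv2.imread("pics/top0.png")[180:300,180:470]
i=cv2.resize(i,(783,324),interpolation=cv2.INTER_CUBIC)
cv2.imwrite("pics/topc.png",i)
i=cv2.imread("pics/side0.png")[170:350,160:410]
cv2.imwrite("pics/sidec.png",cv2.resize(i,(800,576),interpolation=cv2.INTER_CUBIC))
E
```

```text
(no output)
```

View pics/topc.png

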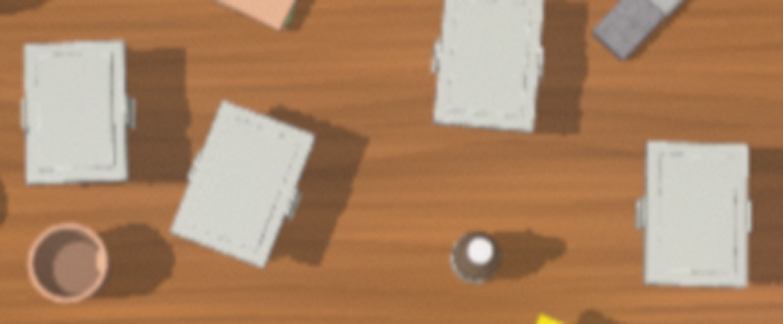

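View pics/sidec.png

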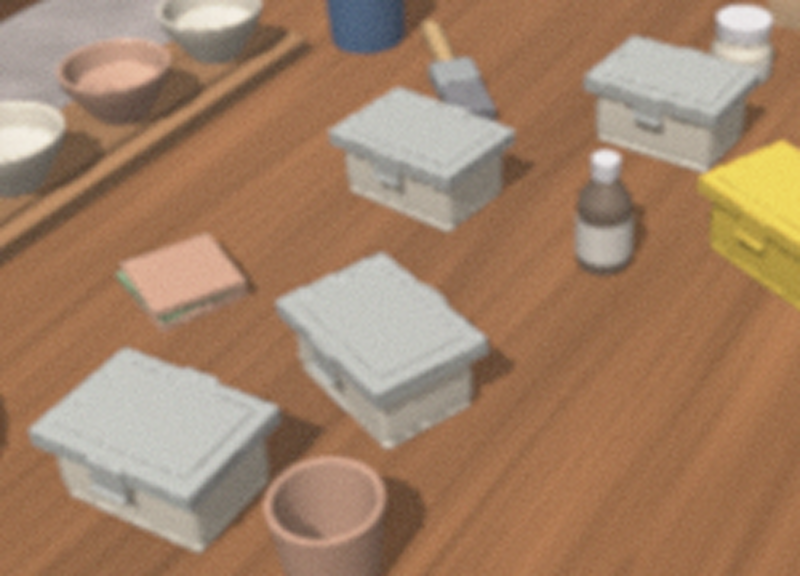

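```bash
cat > h.py <<'E'
from bench import bot, solve_ik, imaging
import cv2, numpy as np
from scipy.spatial.transform import Rotation as Ro
def ray(n,u,v,z):
    m=imaging.camera_model(n);K=m["K"]
    d=np.array([(u-K[0,2])/K[0,0],-(v-K[1,2])/K[1,1],-1])
    d=Ro.from_euler("xyz",m["rotation"]).apply(d);p=m["position"]
    return p+d*(z-p[2])/d[2]
def proj(n,P):
    m=imaging.camera_model(n);K=m["K"]
    q=Ro.from_euler("xyz",m["rotation"]).inv().apply(np.array(P)-m["position"])
    return K[0,0]*q[0]/-q[2]+K[0,2], K[1,1]*-q[1]/-q[2]+K[1,2]
E
python3 - <<'E'
from h import *
i=cv2.imread("pics/top0.png");h=cv2.cvtColor(i,cv2.COLOR_BGR2HSV)
m=((h[...,1]<45)&(h[...,2]>150)).astype(np.uint8)
m=cv2.morphologyEx(m,cv2.MORPH_OPEN,np.ones((9,9),np.uint8))
for c in cv2.findContours(m,0,2)[0]:
    r=cv2.minAreaRect(c)
    (u,v)=r[0]
    if not(180<u<470 and 180<v<300) or r[1][0]<25: continue
    p=ray("top",u,v,61)
    b=cv2.boxPoints(r); w=np.array([ray("top",*q,61)[:2] for q in b])
    e=[w[1]-w[0],w[2]-w[1]]; L=[np.linalg.norm(x) for x in e]; x=e[int(np.argmax(L))]
    print(np.round(r[0],1),np.round(p[:2],1),np.round(L,1),"yaw",round(np.degrees(np.arctan2(x[1],x[0])),1), np.round(proj("side",[p[0],p[1],62.5]),0))
E
```

```text
[436.5 259. ] [ 479.  -276.3] [ 95.3 120.9] yaw 176.8 [370. 193.]
[269.5 247.5] [514.9 109. ] [122.4  92.9] yaw -20.9 [279. 268.]
[207.5 221.5] [579.4 252.8] [ 86.8 120.7] yaw 180.0 [210. 299.]
[360.5 201.5] [ 618.6 -105.3] [ 91.9 121.9] yaw 177.8 [293. 210.]
```

The lid centres project back onto the lids in the side picture. I'll start with the nearest tub, (479,-276), and probe both ends with closed fingertips.

```bash
cat >> h.py <<'E'
T={1:(479,-276.3,-3.2),2:(618.6,-105.3,-2.2),3:(514.9,109,-20.9),4:(579.4,252.8,0)}
def at(k,d):
    x,y,a=T[k];a=np.radians(a);return x+d*np.cos(a),y+d*np.sin(a),a
def probe(k,d,thr=6,zlo=57,hover=82,sp=25):
    x,y,a=at(k,d)
    s0=bot.get_state()
    hit=bot.movel([x,y,zlo],max_speed=sp,threshold=thr)
    s=bot.get_state()
    print(k,d,hit,"t",round(s["t"],2),"z",np.round(s["tcp_pos"],1),"F",np.round(s["contact_force"]-s0["contact_force"],1))
    bot.movel([x,y,hover],max_speed=120)
    return s["tcp_pos"][2]
E
python3 - <<'E'
from h import *
bot.grip(0.0)
x,y,a=at(1,-40)
bot.move_ptp([x,y,150],[np.pi,0,a])
bot.movel([x,y,82],max_speed=100)
print(bot.get_state()["t"],bot.get_state()["tcp_pos"])
probe(1,-40)
E
```

```text
3.125 [ 439.3209552  -274.50512695   82.42044929]
1 -40 True t 3.84 z [ 438.8 -274.1   64. ] F [-0.2 -0.2  4.4]
```

```bash
python3 - <<'E'
from h import *
x,y,a=at(1,40)
bot.movel([x,y,82],max_speed=150)
bot.dwell(0.2)
probe(1,40)
E
```

```text
1 40 True t 5.75 z [ 519.7 -278.7   64.2] F [-1.1  0.1  4.5]
```

Both ends stop at about 64. A loose lid could tip over at under 6 N and give the same reading, so I re-probe with a light touch: a raised end would meet the finger at about 70.

```bash
python3 - <<'E'
from h import *
x,y,a=at(1,-40)
bot.movel([x,y,82],max_speed=150)
bot.dwell(0.2)
probe(1,-40,thr=1.5)
cv2.imwrite("pics/s1.png",imaging.capture("side"))
x,y,a=at(2,-40)
bot.movel([*at(1,-40)[:2],130],max_speed=200)
bot.move_ptp([x,y,130],[np.pi,0,a])
bot.movel([x,y,82],max_speed=100);bot.dwell(.2)
probe(2,-40,thr=1.5)
probe(2,-40,thr=6)
bot.movel([*at(2,40)[:2],82],max_speed=150);bot.dwell(.2)
probe(2,40,thr=1.5)
E
```

```text
1 -40 True t 7.54 z [ 438.8 -273.9   68.3] F [ 0.4  0.7 -0.1]
2 -40 True t 10.7 z [ 578.4 -103.7   62.6] F [-1.4  0.9  6.4]
2 -40 True t 11.77 z [ 578.4 -103.7   62.5] F [-0.7 -1.   4.9]
2 40 True t 13.71 z [ 658.4 -106.8   62.6] F [ 0.4 -1.   4.5]
```

Tub 2 reads a hard 62.6 at both ends. Tub 1 reads 64 with a light contact at 68.3, which looks loose, so I'll check that in the picture.

```bash
python3 - <<'E'
from h import *
cv2.imwrite("pics/s2.png",imaging.capture("side"))
a=cv2.imread("pics/side0.png")[165:235,330:430];b=cv2.imread("pics/s2.png")[165:235,330:430]
cv2.imwrite("pics/cmp.png",cv2.resize(np.hstack([a,b]),(800,280),interpolation=cv2.INTER_CUBIC))
E
```

```text
(no output)
```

View pics/cmp.png

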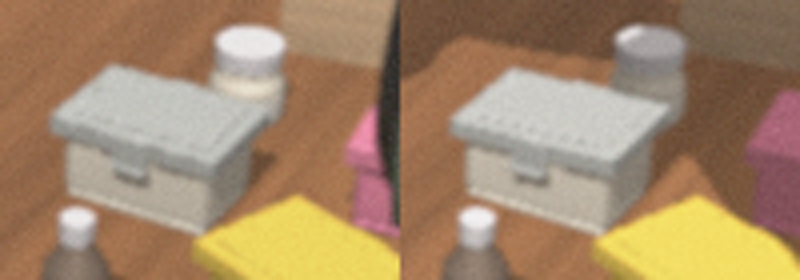

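The crop (before on the left, now on the right) shows tub 1's lid still on, with only a slight change of tilt, which isn't conclusive. I'll probe tub 1 again, ending with a firmer 9 N press, then press the middle if it rocks.

```bash
python3 - <<'E'
from h import *
bot.movel([*at(2,40)[:2],130],max_speed=200)
x,y,a=at(1,-40)
bot.move_ptp([x,y,130],[np.pi,0,a])
bot.movel([x,y,84],max_speed=100);bot.dwell(.3)
probe(1,-40,thr=2.5,hover=84,sp=20)
bot.dwell(.3); probe(1,-40,thr=9,hover=84)
bot.movel([*at(1,40)[:2],84],max_speed=150);bot.dwell(.3)
probe(1,40,thr=2.5,hover=84,sp=20)
bot.dwell(.3)
# firm press with brief hold at 9N
x,y,a=at(1,40)
print(bot.movel([x,y,57],max_speed=25,threshold=9)); bot.dwell(.15)
s=bot.get_state();print(s["t"],s["tcp_pos"],s["contact_force"])
cv2.imwrite("pics/s3.png",imaging.capture("side"))
bot.movel([x,y,84],max_speed=120)
E
```

```text
1 -40 True t 17.31 z [ 438.7 -273.9   66.3] F [-0.   0.   0.1]
1 -40 True t 18.7 z [ 438.8 -274.1   63.7] F [-1.1  0.6  6.7]
1 40 True t 20.88 z [ 519.1 -278.5   66.4] F [ 0.5 -0.6  0.4]
True
22.4167 [ 519.08983439 -278.55569569   63.80807568] [-0.69674658  1.13978505  5.08843009]
```

Tub 1's lid rocks: it gives from about 66–68 to 63.8 at both ends, while tub 2 doesn't yield. Now I press its middle.

```bash
python3 - <<'E'
from h import *
x,y,a=at(1,0)
bot.movel([x,y,84],max_speed=120);bot.dwell(.3)
s0=bot.get_state()
h=bot.movel([x,y,55],max_speed=15,threshold=24);bot.dwell(.3)
s=bot.get_state();print(h,s["t"],s["tcp_pos"],s["contact_force"]-s0["contact_force"])
bot.movel([x,y,84],max_speed=100)
for d in(-40,40):
    bot.movel([*at(1,d)[:2],84],max_speed=120);bot.dwell(.3)
    probe(1,d,thr=4,hover=84)
x,y,a=at(1,40)
bot.movel([x,y,150],max_speed=200)
cv2.imwrite("pics/s4.png",imaging.capture("side"));cv2.imwrite("pics/t4.png",imaging.capture("top"))
a=[cv2.imread(f"pics/{n}.png")[165:235,330:430] for n in("side0","s4")]
cv2.imwrite("pics/cmp2.png",cv2.resize(np.hstack(a),(800,280),interpolation=cv2.INTER_CUBIC))
print(bot.get_state()["t"])
E
```

```text
True 25.2583 [ 478.72773235 -276.2967908    62.59140236] [-0.71790333  1.39881474  4.97831526]
1 -40 True t 27.23 z [ 438.9 -274.    62.5] F [-1.6  1.   6.5]
1 40 True t 29.5 z [ 518.8 -278.4   62.6] F [-0.5  1.1  6.9]
30.4167
```

View pics/t4.png

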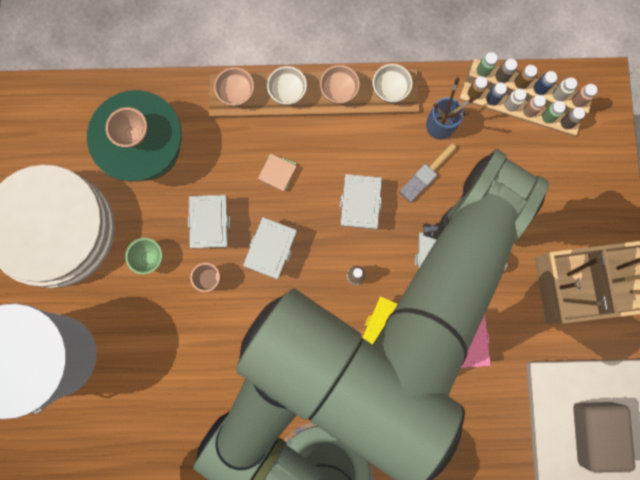

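Both ends of tub 1 now read 62.5 and 62.6, the same as the seated lid. The top view shows the tubs I can see at (208,222), (270,248) and (361,202), and the bottle, brush and cup, all where they were. The arm hides tub 1 and the small jar, so I check those in the side view.

View pics/cmp2.png

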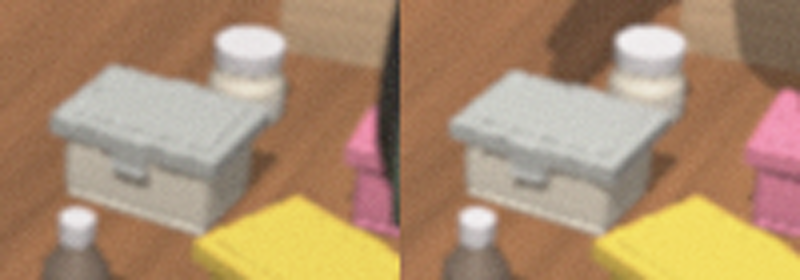

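The crop shows tub 1's lid lower and level (tab from row 170 to 175), with the tub and jar unmoved. I'm handing the job in.

```bash
python3 - <<'E'
from h import *
print(bot.sign_off())
E
```

```text
the job is handed in; nothing more can be done
None
```

The loose lid was on the tub at about (479, -276) mm. I rocked it at both ends, pressed it home in the middle, and handed the job in just after 30 s of the 61 s allowed.

- **Finding it:** a light touch stopped at about 66–68 mm on that lid. It then gave way to about 63.8 mm at both ends, so it was tipping. The tub at (619, -105) was hard at 62.6 mm at both ends. I did not touch the other two tubs, since only one lid was loose.
- **Pressing it home:** I pressed the middle until the force stop (set at 24 N) tripped. The fingertip came to rest at 62.6 mm.
- **Checks afterwards:** both ends of that lid read 62.5 and 62.6 mm, matching the seated lid, with no rocking. In the last pictures the lid is lower and level, and the tubs and bystanders I could see had not moved.
- **Inconclusive readings:**
  - The first 6 N probes could not tell tipped from seated, because both ends stopped at about 64 mm. Lighter touches settled it. They may have tripped a little early, as the force read near zero right after each stop.
  - An early side picture of the tipped lid was also inconclusive.

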